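# Seat a beamsplitter in its locating corner and cam it tight

### The arm

A 6-joint arm with a two-finger parallel gripper is mounted at the origin on a cart in front of the work surface, level with it; the furniture and walls round the work are solid. World frame = base frame: x ahead of the robot, y to its left, z up, the work surface at z = 0. Lengths are in m, angles in degrees, forces in N, time in s.
With the tool pointing down it reaches from about 0.35 to 0.875 m from the base axis. Payload 4.2 kg.
Tool frame: the origin (TCP) lies between the finger pads; the fingertips stand 8 mm ahead of it and the grasp point (between the pads) lies 11 mm behind it; z points along the fingers, y is the line along which they close (so a half turn about z gives the same grasp; the last joint's range is limited). The gripper opens to 87 mm and grips with 3 to 60 N. Pads are 19 mm wide; open, the fingers measure 117 mm over their backs; the gripper's body (75 mm by 190 mm) begins 51 mm behind the grasp point.
Start: joints at [-55.141, 22.042, 0.453, 0, -68.411, -14.817], TCP at [0.214, -0.587, 0.231] pointing down, gripper open.
Joint ranges: [-179.83, 179.83], [-69.29, 118.12], [-61.27, 80.66], [-181.25, 117.63], [-171.15, -9.14], [-177.46, 177.46]. Speed limits (degrees/s): [159.86, 159.86, 180, 180, 180, 180].

### API

Orientations are given as a 3x3 rotation matrix whose columns are the frame's x, y, z axes.
In Python, from station import sense, capture, camera_model, finish_job, find_in gives the robot as it stands. The module is installed in compiled form; this text tells all that it offers.
- The arm moves only by the tool arm_command, never from a script. Its argument "motion" is a list of rows, each a list of 7 numbers: the finger opening in mm, from 0 to 87, then the shift along the tool's x, y, z in mm, then the turn, a rotation vector about the tool's x, y, z in rad. In form: [[jaw, dx, dy, dz, rx, ry, rz], ...]. A call has 1 to 8 rows; each row shifts and turns the commanded pose from where the row before left it, along the tool's axes as they then stand; what a row does not reach is not made up. A row lasts 1/10 s, in which the tool goes at most 50 mm and 8.59 degrees, less where a joint would pass 70% of its speed; a pose out of reach is approached as far as the arm can. A call with a gripper value outside its range is refused whole. The fingers move at their own pace and stop on an object; the grip force is fixed at half the most. Time passes only in rows, so rows that do not move let the fingers close. It gives the time, the measured TCP pose, the force, the opening and the grip force at its end, in the units of the state.
- sense(): the state, without advancing time (a new reading comes with each control period).
- capture(name): name is "side" or "top"; returns the picture (420x560x3 uint8, red, green, blue); there is no depth.
- camera_model(name): a dict with "fx", "fy", "cx", "cy" (pixels), "R" (3x3) and "t" (3): a world point X has camera coordinates R X + t. Camera axes: x right, y down, z forward; pixel columns grow to the right and rows downward; lengths in m; the calibration is good to about 2 mm. A picture is of the moment at which its call begins. camera_model takes no time and is no camera call.
- finish_job(): hands the job in; it is judged then, once.
Trained networks look in the newest picture that a camera, given by its name, has taken for a name from the list of things; names that differ only in an ending like _2 or _b are one class to them, and where a whole thing is asked for, a point or a joint stands for the part that bears it (a point fixed in the world has none). Each returns a list of dicts, best first, with "p" (0 to 1); they miss things now and then, are a little off and sometimes report something else, mostly with a low value. They report only what shows in the picture. A call takes as long as a camera call. They do not tell look-alikes from the thing itself.
- find_in(target, camera): "location" ([row, column] in pixels, amid what is visible of it).
The state is a dict: "time_s": time; "joints": joint angles; "joint_velocities": joint speeds; "effort": joint torques, N m; "tcp_pos": TCP position; "ee_rot": TCP orientation; "wrist_force": force on the tool from outside, world axes, zero at the start; "moment": the same for the moment, N m; "gripper_width": opening from 0.0 (shut) to 1.0 (fully open); "gripper_force": force on a finger pad.
Only numpy, scipy, OpenCV 4.12 (cv2) and the standard library are available. Lean on these libraries where they do the work, as an engineer would, in place of code of your own. Each camera call takes 0.05 s, during which the arm holds its last target. There are 200 camera calls.

### The job

Put the beamsplitter cube back in its place on the optical table: without picking it up, push its base plate along the table top until the plate's long side lies flush along the fence and its cube end stands against the stop block, then push the cam lever round clockwise until it is fully home, so that the cam clamps the plate against the fence. Leave the lens cap, the meter head and the spare post where they are.

Things in the scene. Friction and masses are not known exactly. Their poses are not given: they have to be found in the camera images.
- nest: Locating corner fixed to the table: fence, stop block (bare aluminium bars 14 mm high) and cam. Origin on the table top at the centre of the seat, where the base plate's origin lies when the plate is home at equal yaw. Its y axis runs along the fence, away from the stop; x points across, to the fence. The plate comes in from the +y end, between cam and fence, past the open cam.
- beamsplitter: Loose aluminium base plate, 50 (x) by 90 (y) by 12 mm, with a black 40 mm beamsplitter cube fixed on it (centre at y = -20 mm, top 55 mm above the table); the +y end is bare with two slots. About 0.35 kg, slides at a few N. Origin: centre of the underside, z up. Starts left of the seat, turned up to 0.45 rad from the nest; its +x long side goes to the fence, its -y (cube) end to the stop block.
- cam_lever (a joint): Cam's hand lever, rad: 0 = open, grows clockwise seen from above, 1.92 = fully home on its end stop. Starts at 0 to 0.35. At q it points from the screw at 200 deg minus q, counted anticlockwise from the nest's x axis. Below 0.4 the cam leaves the plate 6 mm play; it meets the seated plate at about 1.5 and squeezes. Stiff, stays where left: 1 N at the knob when free, 2 to 3 N at the end.
- lever_knob (a point): Centre of the upright black knob at the end of the lever, 70 mm from the cam's screw, 32 mm above the table; the knob is 16 mm across and reaches from 18 to 46 mm above the table.
- cam_axis (a point): Top of the screw about which the steel cam turns, 21 mm above the table; at x = -48.5 mm, y = -15 mm in the nest's frame. The cam is a disc of 16 mm radius set 8 mm off centre, 3 to 13 mm above the table.
- lens_cap: Bystander: round black lens cap, 53 mm across, 8 mm high, on the left, beyond the beamsplitter. Origin at the centre of its underside.
- meter_head: Bystander: black round power-meter head, 44 mm across, 16 mm high, right of the stop block. Origin at the centre of its underside.
- post: Bystander: bare steel post, 13 mm across, standing 75 mm high behind the stop block. Origin at the centre of its underside.
- fence (a point): Point on the fence's flat inner face, 25 mm in +x from the nest's origin, on the table. The fence is a 16 x 165 mm bar; its face runs from y = -50 to +115 mm in the nest's frame.
- stop (a point): Point on the inner face of the stop block, 45 mm in -y from the nest's origin, on the table. The block is 34 mm in x (-18 to +16 mm in the nest's frame) and 18 mm in y.
Not all that is in view belongs to the job. There is more than one size of the beamsplitter; the job needs the larger.

How it is judged (in metres and radians):
On the way, in this order (a step that is already met when the one before it is completed fails the run):
1. the plate is in the corner, within 4 mm of fence and stop and 0.07 rad of parallel, with the lever still open (x of beamsplitter in the frame of nest between -0.004 and 0.004 m and y of beamsplitter in the frame of nest between -0.004 and 0.004 m and angle between the x axis of beamsplitter and the x axis of nest, either way round below 0.07 rad and value of joint cam_lever below 1.2 rad), for 0.2 s.
2. the lever is fully home (value of joint cam_lever above 1.82 rad), for 0.2 s.
At the end, for the whole second after the job is handed in: The base plate lies flush along the fence (within 2 mm and 0.035 rad) and against the stop block (within 2.5 mm), flat on the table and at rest; the cam lever is fully home (above 1.82 rad of 1.92) and the plate is squeezed between cam and fence (over 8 N in all) (x of beamsplitter in the frame of nest between -0.002 and 0.002 m and y of beamsplitter in the frame of nest between -0.0025 and 0.0025 m and angle between the x axis of beamsplitter and the x axis of nest, either way round below 0.035 rad and angle between beamsplitter's own z axis and vertical below 0.05 rad and value of joint cam_lever above 1.82 rad and contact force between nest and beamsplitter above 8 N and linear speed of beamsplitter below 0.01 m/s); the robot touches nothing.
It fails at once if the beamsplitter is lifted or tipped (over 6 mm or 0.12 rad) (height (world z) of beamsplitter above 0.006 m or angle between beamsplitter's own z axis and vertical above 0.12 rad).
It fails at once if the lens cap is moved over 15 mm (distance of lens_cap from where it was at the start of the episode above 0.015 m).
It fails at once if the meter head is moved over 15 mm (distance of meter_head from where it was at the start of the episode above 0.015 m).
It fails at once if the spare post is moved over 15 mm or knocked over (distance of post from where it was at the start of the episode above 0.015 m or angle between post's own z axis and vertical above 0.3 rad).
It also fails if it takes over 64 s, if anything falls off the work surface, if the arm or the gripper's body presses on something with over 40 N, if the wrist force passes 120 N, or if a joint passes its speed limit or range.

## Working session

There is one attempt and no reset: what is moved stays moved. The work goes in short steps, Python scripts to look and compute and a tool call to move; the robot and the scene stay as the last step left them, time stands still between calls to the robot, and variables do not carry over. Pictures are saved under pics/ and viewed, at most 10 in all, crops included, and the job is handed in when it is done.

Besides the shell and the picture viewer there is one more tool, called after ">>>" by a JSON object that holds its "fn" and its "kwargs". arm_command: Moves the arm, as the interface text tells. Its arguments: {"type":"object","properties":{"motion":{"type":"array"}},"required":["motion"]}

```bash
mkdir -p pics
python3 - <<'E'
from station import *
import cv2,numpy as np
s=sense();print(s['time_s'],s['tcp_pos'],np.round(s['ee_rot'],3).tolist(),s['gripper_width'])
for c in('top','side'):
    im=capture(c);cv2.imwrite(f'pics/{c}0.png',im[:,:,::-1])
    m=camera_model(c);print(c,{k:np.round(v,4).tolist() for k,v in m.items()})
    for n in('nest','beamsplitter','cam_lever','lever_knob','cam_axis','fence','stop','lens_cap','meter_head','post'):
        print(n,[(np.round(d['location']).tolist(),round(d['p'],2)) for d in find_in(n,c)][:4])
E
```

```text
0.0 [ 0.21402066 -0.58658118  0.22945826] [[-0.939, -0.343, -0.001], [-0.343, 0.939, 0.002], [0.0, 0.002, -1.0]] 1.0016231359886871
top {'fx': 439.3928, 'fy': 439.3928, 'cx': 272.9878, 'cy': 217.8853, 'R': [[-0.0045, -0.9999, -0.0146], [-0.9989, 0.0052, -0.0476], [0.0477, 0.0143, -0.9988]], 't': [-0.1793, 0.5524, 0.8836]}
nest [([225.0, 331.0], 0.68)]
beamsplitter [([148.0, 304.0], 0.94), ([266.0, 261.0], 0.56)]
cam_lever []
lever_knob [([269.0, 334.0], 0.8)]
cam_axis [([269.0, 334.0], 0.93)]
fence [([227.0, 333.0], 0.81)]
stop [([225.0, 328.0], 0.64)]
lens_cap [([258.0, 177.0], 0.91)]
meter_head [([226.0, 332.0], 0.68), ([240.0, 399.0], 0.66)]
post [([205.0, 366.0], 0.5)]
side {'fx': 457.2935, 'fy': 457.2935, 'cx': 278.8198, 'cy': 205.1127, 'R': [[-0.9831, -0.1829, -0.0044], [-0.1048, 0.5829, -0.8057], [0.15, -0.7917, -0.5922]], 't': [0.4962, 0.2112, 0.779]}
nest [([192.0, 300.0], 0.6)]
beamsplitter [([234.0, 317.0], 0.93), ([194.0, 328.0], 0.71), ([196.0, 209.0], 0.62)]
cam_lever [([193.0, 327.0], 0.61), ([231.0, 316.0], 0.42)]
lever_knob [([194.0, 329.0], 0.53)]
cam_axis []
fence [([191.0, 300.0], 0.66)]
stop [([186.0, 301.0], 0.68), ([170.0, 276.0], 0.61)]
lens_cap [([297.0, 298.0], 0.65)]
meter_head [([168.0, 309.0], 0.65)]
post [([168.0, 277.0], 0.63)]
```

Run:
```python
import cv2
a=cv2.imread('pics/top0.png')[120:310,150:430];cv2.imwrite('pics/top0c.png',cv2.resize(a,None,fx=2.85,fy=2.85,interpolation=cv2.INTER_CUBIC))
a=cv2.imread('pics/side0.png')[130:330,170:430];cv2.imwrite('pics/side0c.png',cv2.resize(a,None,fx=3,fy=3,interpolation=cv2.INTER_CUBIC))
```

```text
(no output)
```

View pics/top0c.png

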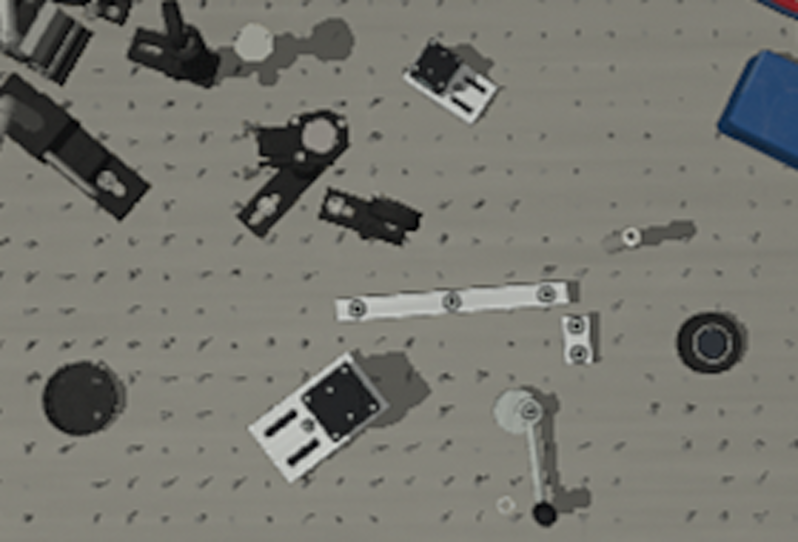

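View pics/side0c.png

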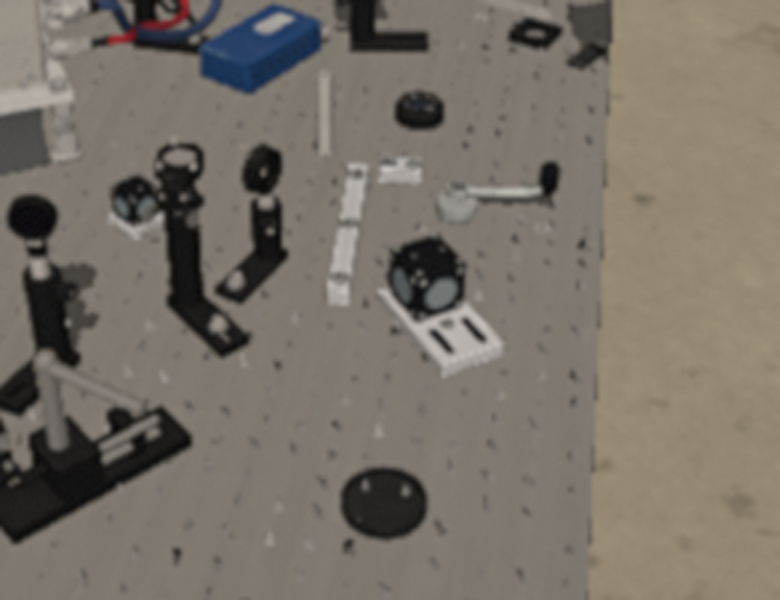

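The top crop shows two look-alike beamsplitters: a large one at full-image pixel (262,266) and a small decoy at (307,148). I choose the large one, lower left of the fence. The nest is made up of the fence at about (308,226), the stop at (352,239), the cam screw at (336,264) and the knob at (340,300). The lens cap is at (178,260), the meter head at (399,240) and the post at (371,203).

```bash
cat > h.py <<'E'
from station import *
import cv2,numpy as np
def world(uv,z,c='top'):
    m=camera_model(c);R=np.array(m['R']);t=np.array(m['t'])
    d=R.T@np.array([(uv[0]-m['cx'])/m['fx'],(uv[1]-m['cy'])/m['fy'],1]);o=-R.T@t
    return (o+d*(z-o[2])/d[2])[:2]
def bright(im,th=185):
    g=cv2.resize(im.min(axis=2),None,fx=4,fy=4,interpolation=cv2.INTER_CUBIC)
    cs,_=cv2.findContours((g>th).astype('u1')*255 if False else (g>th).astype('uint8'),cv2.RETR_EXTERNAL,cv2.CHAIN_APPROX_NONE)
    return [c for c in cs if cv2.contourArea(c)>1500]
def rects(im,z,th=170):
    out=[]
    for c in bright(im,th):
        b=(cv2.boxPoints(cv2.minAreaRect(c))-1.5)/4
        p=np.array([world(q,z) for q in b]);cen=p.mean(0)
        e=p[1]-p[0],p[2]-p[1];l=max(e,key=np.linalg.norm);L=[np.linalg.norm(x) for x in e]
        if l[1]<0:l=-l
        out.append((cen.round(4).tolist(),np.round(sorted(L),4).tolist(),round(float(np.arctan2(-l[0],l[1])),4),b.mean(0).round(1).tolist()))
    return out
E
python3 - <<'E'
from h import *
im=cv2.imread('pics/top0.png')[:,:,::-1]
for th in(165,185):
  for r in rects(im,.013,th):
    if 230<r[3][0]<380 and 120<r[3][1]<300: print(th,r)
f=lambda x,y:(150+(x-1)/2.85,120+(y-1)/2.85)
for n,p,z in[('cam',(530,411),.021),('knob',(543,513),.046),('stopA',(576,325),.015),('stopB',(578,354),.015)]+[('fs',q,.015) for q in((357,308),(451,300),(546,293))]+[('pl',q,.012) for q in((348,353),(250,430),(292,482),(385,405))]+[('mount',(320,135),.1),('mount',(370,215),.1),('mount',(420,215),.0),('mount',(405,245),.0),('lens',(80,398),.008)]:
    print(n,world(f(*p),z).round(4))
E
```

```text
165 ([0.454, -0.1576], [0.0496, 0.0886], 0.6476, [261.1000061035156, 266.0])
165 ([0.5332, -0.219], [0.0159, 0.0616], 0.0628, [291.20001220703125, 226.8000030517578])
165 ([0.5383, -0.2889], [0.0152, 0.062], 0.0718, [325.6000061035156, 224.10000610351562])
165 ([0.6932, -0.2529], [0.0317, 0.0592], -0.596, [307.29998779296875, 148.60000610351562])
185 ([0.4539, -0.1577], [0.0482, 0.0874], 0.6566, [261.20001220703125, 266.1000061035156])
cam [ 0.4582 -0.3072]
knob [ 0.3905 -0.3121]
stopA [ 0.5185 -0.3412]
stopB [ 0.498  -0.3423]
fs [ 0.5314 -0.1859]
fs [ 0.5367 -0.2528]
fs [ 0.5414 -0.3202]
pl [ 0.4994 -0.1793]
pl [ 0.445  -0.1093]
pl [ 0.4081 -0.1391]
pl [ 0.4623 -0.2054]
mount [ 0.6415 -0.1633]
mount [ 0.5893 -0.1954]
mount [ 0.599  -0.2318]
mount [ 0.5773 -0.2207]
lens [0.468  0.0132]
```

>>> {"fn": "arm_command", "kwargs": {"motion": [[75, -37, 32, 0, 0, 0, 0], [75, -37, 32, 0, 0, 0, 0], [75, -37, 32, 0, 0, 0, 0], [75, -37, 32, 0, 0, 0, 0], [75, -37, 32, 0, 0, 0, 0], [75, -37, 32, 0, 0, 0, 0], [75, -37, 32, 0, 0, 0, 0], [75, -37, 32, 0, 0, 0, 0]]}}

```text
time_s: 1.9
tcp_pos: [0.4052, -0.2434, 0.231]
ee_rot: [[-0.939, -0.343, 0.001], [-0.343, 0.939, -0.0], [-0.001, -0.001, -1.0]]
wrist_force: [1.3, -0.8, -0.7]
gripper_width: 0.858
gripper_force: 0.0
```

>>> {"fn": "arm_command", "kwargs": {"motion": [[75, -37, 32, 0, 0, 0, 0], [75, -37, 32, 0, 0, 0, 0], [75, 0, 0, 5, 0, 0, 0.145], [75, 0, 0, 5, 0, 0, 0.145], [75, 0, 0, 5, 0, 0, 0.145], [75, 0, 0, 5, 0, 0, 0.145], [75, 0, 0, 5, 0, 0, 0.145], [75, 0, 0, 5, 0, 0, 0.145]]}}

```text
time_s: 2.7
tcp_pos: [0.4522, -0.1597, 0.2005]
ee_rot: [[-0.865, 0.502, 0.0], [0.502, 0.865, -0.0], [-0.0, 0.0, -1.0]]
wrist_force: [0.4, 0.3, 0.1]
gripper_width: 0.864
gripper_force: 0.0
```

>>> {"fn": "arm_command", "kwargs": {"motion": [[75, 0, 0, 5, 0, 0, 0.14], [75, 0, 0, 5, 0, 0, 0.14], [75, 0, 0, 5, 0, 0, 0.12], [75, 0, 0, 0, 0, 0, 0], [75, 0, 0, 0, 0, 0, 0]]}}

```text
time_s: 3.2
tcp_pos: [0.4522, -0.1597, 0.1858]
ee_rot: [[-0.608, 0.794, 0.0], [0.794, 0.608, -0.0], [-0.0, 0.0, -1.0]]
wrist_force: [-0.4, -0.0, -0.2]
gripper_width: 0.862
gripper_force: 0.0
```

>>> {"fn": "arm_command", "kwargs": {"motion": [[75, 0, 0, 40, 0, 0, 0], [75, 0, 0, 40, 0, 0, 0], [75, 0, 0, 35, 0, 0, 0], [75, 0, 0, 25, 0, 0, 0], [75, 0, 0, 18, 0, 0, 0], [75, 0, 0, 10, 0, 0, 0], [75, 0, 0, 4.5, 0, 0, 0], [75, 0, 0, 0, 0, 0, 0]]}}

```text
time_s: 4.0
tcp_pos: [0.4525, -0.1597, 0.0132]
ee_rot: [[-0.606, 0.795, 0.0], [0.795, 0.606, -0.0], [-0.0, 0.0, -1.0]]
wrist_force: [0.4, 0.6, -0.5]
gripper_width: 0.859
gripper_force: 0.0
```

Run:
```python
from h import *
im=capture('side');cv2.imwrite('pics/side1.png',cv2.resize(im[140:300,220:400,::-1],None,fx=4,fy=3.7,interpolation=2));print(sense()['tcp_pos'])
```

```text
[ 0.45277473 -0.15974456  0.01365799]
```

View pics/side1.png

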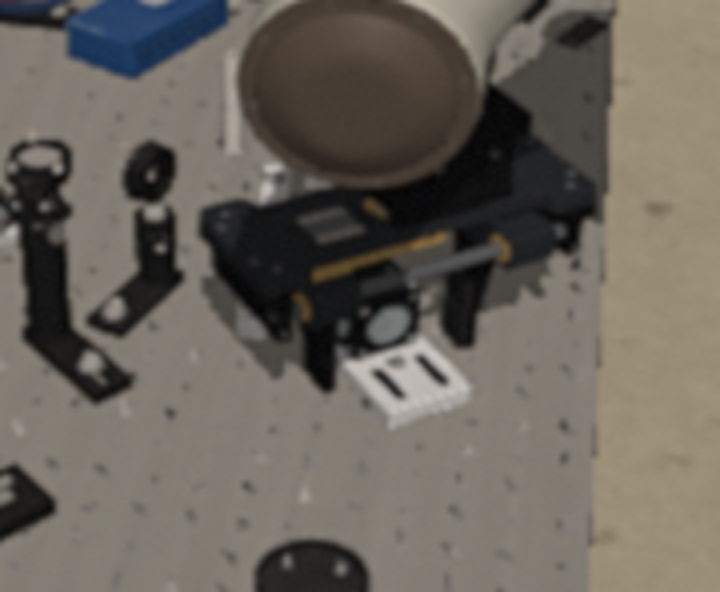

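The side picture shows the open jaws standing on either side of the plate and cube without touching, with the slots end at about pixel (405,380) of the crop. I'll narrow the cage without gripping, then turn the plate parallel to the fence.

>>> {"fn": "arm_command", "kwargs": {"motion": [[60, 0, 0, 0, 0, 0, 0], [54, 0, 0, 0, 0, 0, 0], [51.5, 0, 0, 0, 0, 0, 0], [51.5, 0, 0, 0, 0, 0, 0], [51.5, 0, 0, 0, 0, 0, 0.05], [51.5, 0, 0, 0, 0, 0, 0.08], [51.5, 0, 0, 0, 0, 0, 0.08], [51.5, 0, 0, 0, 0, 0, 0.08]]}}

```text
time_s: 4.85
tcp_pos: [0.4527, -0.1596, 0.0134]
ee_rot: [[-0.351, 0.937, 0.001], [0.937, 0.351, -0.0], [-0.001, 0.001, -1.0]]
wrist_force: [0.6, 0.7, 0.6]
gripper_width: 0.597
gripper_force: 2.9
```

>>> {"fn": "arm_command", "kwargs": {"motion": [[51.5, 0, 0, 0, 0, 0, 0.08], [51.5, 0, 0, 0, 0, 0, 0.08], [51.5, 0, 0, 0, 0, 0, 0.08], [51.5, 0, 0, 0, 0, 0, 0.06], [51.5, 0, 0, 0, 0, 0, 0.03], [51.5, 0, 0, 0, 0, 0, 0]]}}

```text
time_s: 5.45
tcp_pos: [0.4526, -0.161, 0.0133]
ee_rot: [[-0.033, 0.999, 0.001], [0.999, 0.033, 0.005], [0.005, 0.001, -1.0]]
wrist_force: [0.6, 2.8, 2.0]
gripper_width: 0.591
gripper_force: 2.4
```

>>> {"fn": "arm_command", "kwargs": {"motion": [[70, 0, 0, 0, 0, 0, 0], [70, 0, 0, 0, 0, 0, 0], [70, 0, 0, -10, 0, 0, 0], [70, 0, 0, -35, 0, 0, 0], [70, 0, 0, -35, 0, 0, -0.04], [20, 35, 0, 0, 0, 0, 0], [0, 37, 0, 0, 0, 0, 0], [0, 0, 0, 0, 0, 0, 0]]}}

```text
time_s: 6.25
tcp_pos: [0.4475, -0.1055, 0.0934]
ee_rot: [[-0.096, 0.995, -0.0], [0.995, 0.096, 0.042], [0.041, 0.004, -0.999]]
wrist_force: [0.1, -0.6, 0.2]
gripper_width: 0.614
gripper_force: 0.0
```

Run:
```python
from h import *
s=sense();print(s['tcp_pos'],s['ee_rot'][:2].round(3).tolist(),s['gripper_width'],s['joints'].round(0))
for c in('top','side'):
    im=capture(c)
    r=(slice(170,320),slice(190,400)) if c=='top' else (slice(130,290),slice(220,420))
    cv2.imwrite(f'pics/{c}2.png',im[:,:,::-1]); a=cv2.resize(im[r][:,:,::-1],None,fx=1.95,fy=1.95,interpolation=2)
    b=a if c=='top' else cv2.resize(a,(390,293)); 
    if c=='top': A=b
    else: cv2.imwrite('pics/c2.png',np.hstack([cv2.resize(A,(405,293)),b]))
```

```text
[ 0.44753292 -0.10546122  0.09344522] [[-0.096, 0.995, -0.0], [0.995, 0.096, 0.042]] 0.6140227202977816 [   5.   16.  -31.   -3.  -43. -177.]
```

View pics/c2.png

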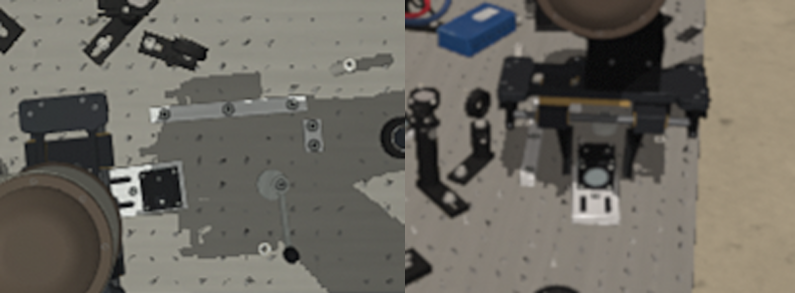

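The left half (top view) shows the plate now nearly parallel to the fence, with its corners around (118,170) to (185,210). The gripper is behind it. Joint 6 is at its limit, so I'll turn the tool back 90 degrees and push with its y axis along the fence.

>>> {"fn": "arm_command", "kwargs": {"motion": [[0, 0, 0, 0, 0, 0, -0.14], [0, 0, 0, 0, 0, 0, -0.14], [0, 0, 0, 0, 0, 0, -0.14], [0, 0, 0, 0, 0, 0, -0.14], [0, 0, 0, 0, 0, 0, -0.14], [0, 0, 0, 0, 0, 0, -0.14], [0, 0, 0, 0, 0, 0, -0.14], [0, 0, 0, 0, 0, 0, -0.14]]}}

```text
time_s: 7.15
tcp_pos: [0.4474, -0.1077, 0.0922]
ee_rot: [[-0.939, 0.345, -0.002], [0.345, 0.938, 0.04], [0.016, 0.037, -0.999]]
wrist_force: [0.2, -0.4, -0.3]
gripper_width: 0.005
gripper_force: 0.0
```

>>> {"fn": "arm_command", "kwargs": {"motion": [[0, 0, 0, 0, 0, 0, -0.14], [0, 0, 0, 0, 0, 0, -0.14], [0, 0, 0, 0, 0, 0, -0.14], [0, 0, 0, 0, 0, 0, 0]]}}

```text
time_s: 7.55
tcp_pos: [0.4475, -0.1075, 0.0922]
ee_rot: [[-0.998, -0.062, -0.002], [-0.062, 0.997, 0.04], [-0.0, 0.04, -0.999]]
wrist_force: [0.1, 0.2, 0.1]
gripper_width: 0.0
gripper_force: 0.0
```

```bash
cat >> h.py <<'E'
O=np.array([.5056,-.288]);A=.073
N=np.array([[np.cos(A),np.sin(A)],[-np.sin(A),np.cos(A)]])
from scipy.spatial.transform import Rotation as Ro
def tool(goal=None,yaw=None):
    "tool state in nest frame; shift (mm, tool axes) to nest goal (x,y,z mm), rotvec to tool y along nest y+yaw"
    s=sense();R=s['ee_rot'];p=s['tcp_pos']
    print('t',s['time_s'],'nest mm',np.round(N@(p[:2]-O)*1e3,1),round(p[2]*1e3,1),'f',N@s['wrist_force'][:2],'j6',s['joints'][5].round(0))
    c,q=np.cos(A+(yaw or 0)),np.sin(A+(yaw or 0));T=np.array([[-c,-q,0],[-q,c,0],[0,0,-1]])
    print('rotvec',Ro.from_matrix(R.T@T).as_rotvec().round(3))
    if goal is not None:
        w=np.r_[O+N.T@(np.array(goal[:2])/1e3),goal[2]/1e3]
        print('shift',(R.T@(w-p)*1e3).round(1))
E
python3 - <<'E'
from h import *
tool((-42,205,93))
im=cv2.imread('pics/top2.png')[:,:,::-1]
for th in(110,140,165,185):
  for r in rects(im,.012,th):
    if 245<r[3][0]<300 and 240<r[3][1]<300: print(th,r,(N@(np.array(r[0])-O)*1e3).round(1))
E
```

```text
t 7.55 nest mm [-44.8 184.2] 92.2 f [0.09922074 0.22840727] j6 -89.0
rotvec [ 0.04   0.001 -0.011]
shift [-2.6 20.8  0. ]
140 ([0.4512, -0.1524], [0.0457, 0.0533], -1.4948, [258.6000061035156, 267.3999938964844]) [-44.4 139.2]
165 ([0.4516, -0.1521], [0.0442, 0.0513], -1.4914, [258.5, 267.20001220703125]) [-43.9 139.5]
185 ([0.4513, -0.1526], [0.0433, 0.0495], -1.4501, [258.70001220703125, 267.29998779296875]) [-44.3 139. ]
```

>>> {"fn": "arm_command", "kwargs": {"motion": [[0, -1, 10, 0, 0.04, 0, -0.011], [0, 0, 10, 0, 0, 0, 0], [0, 0, 0, 30, 0, 0, 0], [0, 0, 0, 30, 0, 0, 0], [0, 0, 0, 17, 0, 0, 0], [0, 0, 0, 0, 0, 0, 0]]}}

```text
time_s: 8.15
tcp_pos: [0.4454, -0.0868, 0.0137]
ee_rot: [[-0.997, -0.072, -0.005], [-0.072, 0.997, 0.001], [0.005, 0.001, -1.0]]
wrist_force: [0.4, -0.9, -0.1]
gripper_width: 0.003
gripper_force: 0.0
```

Run:
```python
from h import *
tool((-46,118,14))
```

```text
t 8.15 nest mm [-45.3 205. ] 13.7 f [ 0.29902492 -0.91816211] j6 -95.0
rotvec [ 0.001 -0.005 -0.001]
shift [  0.6 -87.   -0.3]
```

>>> {"fn": "arm_command", "kwargs": {"motion": [[0, 0, -8, 0, 0, 0, 0], [0, 0, -10, 0, 0, 0, 0], [0, 0, -11, 0, 0, 0, 0], [0, 0, -12, 0, 0, 0, 0], [0, 0, -12, 0, 0, 0, 0], [0, 0, -12, 0, 0, 0, 0], [0, 0, -10, 0, 0, 0, 0], [0, 0, -6, 0, 0, 0, 0]]}}

```text
time_s: 8.95
tcp_pos: [0.4538, -0.1684, 0.0165]
ee_rot: [[-0.997, -0.072, 0.003], [-0.072, 0.997, 0.001], [-0.003, 0.001, -1.0]]
wrist_force: [-0.0, 7.2, 4.9]
gripper_width: -0.0
gripper_force: 3.2
```

>>> {"fn": "arm_command", "kwargs": {"motion": [[0, 0, -2, 0, 0, 0, 0], [0, 0, 10, 0, 0, 0, 0], [0, 0, 30, 0, 0, 0, 0], [0, 0, 40, -10, 0, 0, 0], [0, 0, 0, 0, 0, 0, 0]]}}

```text
time_s: 9.45
tcp_pos: [0.4475, -0.087, 0.0265]
ee_rot: [[-0.997, -0.079, 0.002], [-0.079, 0.997, 0.001], [-0.002, 0.001, -1.0]]
wrist_force: [1.0, -1.2, 0.2]
gripper_width: 0.003
gripper_force: 0.0
```

Run:
```python
from h import *
tool((-46,118,14))
im=capture('top');cv2.imwrite('pics/top3.png',cv2.resize(im[180:310,190:390,::-1],None,fx=4,fy=4,interpolation=2))
for th in(110,140,165):
  for r in rects(im,.012,th):
    if 265<r[3][0]<330 and 240<r[3][1]<300: print(th,r,(N@(np.array(r[0])-O)*1e3).round(1))
```

```text
t 9.45 nest mm [-43.3 204.7] 26.5 f [ 0.89249229 -1.25414995] j6 -95.0
rotvec [0.001 0.002 0.006]
shift [  3.3 -86.7  12.5]
110 ([0.4537, -0.2253], [0.0503, 0.0899], 0.0534, [294.6000061035156, 266.0]) [-47.2  66.3]
```

View pics/top3.png

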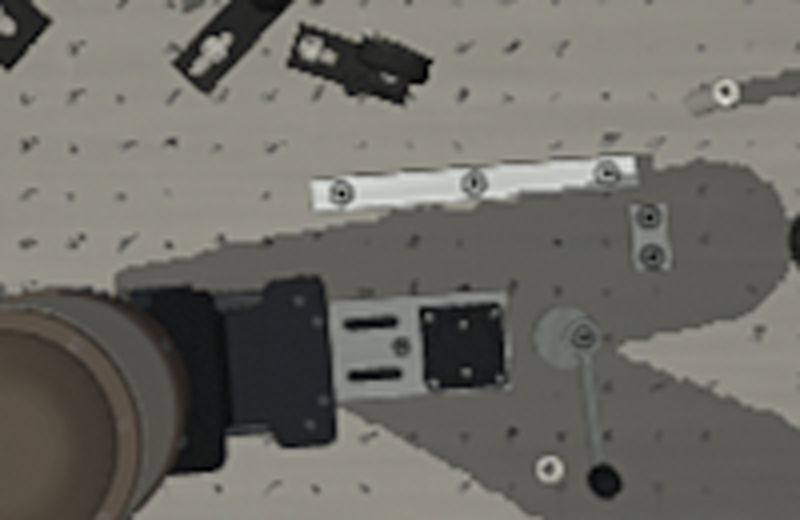

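The plate lies parallel to the fence at about nest (-47, 66) mm, with its corners in the crop from (330,300) to (508,395). The fence, lever and bystanders have not moved. Next I push it sideways onto the fence.

>>> {"fn": "arm_command", "kwargs": {"motion": [[0, 25, 0, 0, 0, 0, 0], [0, 26, 0, 0, 0, 0, 0], [0, 0, -40, 0, 0, 0, 0.006], [0, 0, -40, 0, 0, 0, 0], [0, 0, -40, 0, 0, 0, 0], [0, 0, -25, 8, 0, 0, 0], [0, 0, 0, 4, 0, 0, 0], [0, 0, 0, 0, 0, 0, 0]]}}

```text
time_s: 10.3
tcp_pos: [0.4052, -0.2386, 0.0126]
ee_rot: [[-0.998, -0.065, -0.002], [-0.065, 0.998, 0.002], [0.001, 0.002, -1.0]]
wrist_force: [-0.2, -0.0, 0.2]
gripper_width: 0.006
gripper_force: 0.0
```

Run:
```python
from h import *
tool((-36,60,14))
```

```text
t 10.3 nest mm [-96.5  56.6] 12.6 f [-0.15997367 -0.03109423] j6 -75.0
rotvec [ 0.002 -0.001 -0.008]
shift [-60.5   3.9  -1.5]
```

>>> {"fn": "arm_command", "kwargs": {"motion": [[0, -6, 3, 0, 0, 0, -0.008], [0, -8, 0, 0, 0, 0, 0], [0, -9, 0, 0, 0, 0, 0], [0, -9, 0, 0, 0, 0, 0], [0, -9, 0, 0, 0, 0, 0], [0, -8, 0, 0, 0, 0, 0], [0, -5, 0, 0, 0, 0, 0], [0, -3, 0, 0, 0, 0, 0]]}}

```text
time_s: 11.1
tcp_pos: [0.4616, -0.2297, 0.0135]
ee_rot: [[-0.997, -0.077, -0.004], [-0.077, 0.997, 0.002], [0.004, 0.002, -1.0]]
wrist_force: [-6.0, -0.5, 4.2]
gripper_width: 0.006
gripper_force: 3.2
```

>>> {"fn": "arm_command", "kwargs": {"motion": [[0, -2, 0, 0, 0, 0, 0], [0, -2, 0, 0, 0, 0, 0], [0, -1, 0, 0, 0, 0, 0]]}}

```text
time_s: 11.4
tcp_pos: [0.4643, -0.2294, 0.0135]
ee_rot: [[-0.997, -0.077, -0.009], [-0.077, 0.997, 0.002], [0.009, 0.003, -1.0]]
wrist_force: [-10.9, -1.2, 8.9]
gripper_width: 0.007
gripper_force: 5.2
```

>>> {"fn": "arm_command", "kwargs": {"motion": [[0, -1.5, 0, 0, 0, 0, 0], [0, -1.5, 0, 0, 0, 0, 0], [0, -1, 0, 0, 0, 0, 0], [0, 0, 0, 0, 0, 0, 0]]}}

```text
time_s: 11.8
tcp_pos: [0.4645, -0.2293, 0.0134]
ee_rot: [[-0.997, -0.076, -0.016], [-0.076, 0.997, 0.003], [0.016, 0.004, -1.0]]
wrist_force: [-15.9, -3.2, 13.6]
gripper_width: 0.002
gripper_force: 7.9
```

Run:
```python
from h import *
tool((-94,60,26))
```

```text
t 11.8 nest mm [-36.7  61.6] 13.4 f [-16.11514391  -2.07443897] j6 -77.0
rotvec [ 0.004 -0.016  0.003]
shift [ 57.5  -1.3 -11.7]
```

>>> {"fn": "arm_command", "kwargs": {"motion": [[0, 12, 0, 0, 0, 0, 0], [0, 25, 0, -5, 0, 0, 0], [0, 15, 25, -7, 0, 0, 0], [0, 0, 30, 0, 0, 0, 0], [0, 0, 30, 0, 0, 0, 0], [0, -30, 0, 0, 0, 0, 0], [0, -32, 0, 0, 0, 0, 0], [0, -26, 0, 0, 0, 0, 0]]}}

```text
time_s: 12.6
tcp_pos: [0.5054, -0.1411, 0.0266]
ee_rot: [[-0.997, -0.079, 0.006], [-0.079, 0.997, 0.001], [-0.006, 0.0, -1.0]]
wrist_force: [-0.1, -0.1, 0.4]
gripper_width: 0.002
gripper_force: 0.0
```

Run:
```python
from h import *
tool((-2,145,14))
im=capture('top')
for th in(95,110,125,140):
  for r in rects(im,.012,th):
    if 265<r[3][0]<330 and 215<r[3][1]<270: print(th,r,(N@(np.array(r[0])-O)*1e3).round(1))
```

```text
t 12.6 nest mm [ 10.5 146.5] 26.6 f [-0.08728768 -0.04506692] j6 -88.0
rotvec [0.    0.006 0.006]
shift [12.6 -1.4 12.6]
110 ([0.5359, -0.289], [0.0217, 0.0951], 0.0702, [325.70001220703125, 225.3000030517578]) [30.1 -3.2]
```

>>> {"fn": "arm_command", "kwargs": {"motion": [[0, 12, 0, 6, 0, 0, 0.006], [0, 0, 0, 6.5, 0, 0, 0], [0, 0, -8, 0, 0, 0, 0], [0, 0, -9, 0, 0, 0, 0], [0, 0, -8, 0, 0, 0, 0], [0, 0, -8, 0, 0, 0, 0], [0, 0, -8, 0, 0, 0, 0], [0, 0, -8, 0, 0, 0, 0]]}}

```text
time_s: 13.45
tcp_pos: [0.4935, -0.1929, 0.0135]
ee_rot: [[-0.998, -0.07, 0.002], [-0.07, 0.998, 0.001], [-0.002, 0.001, -1.0]]
wrist_force: [-0.1, 6.0, 2.5]
gripper_width: 0.001
gripper_force: 2.6
```

Run:
```python
from h import *
tool((-2,62,14))
im=capture('top');cv2.imwrite('pics/top4.png',cv2.resize(im[180:310,190:390,::-1],None,fx=4,fy=4,interpolation=2))
```

```text
t 13.45 nest mm [-5.1 95.8] 13.5 f [0.31481458 5.99122674] j6 -82.0
rotvec [ 0.001  0.002 -0.003]
shift [ -3.2 -33.8  -0.5]
```

View pics/top4.png

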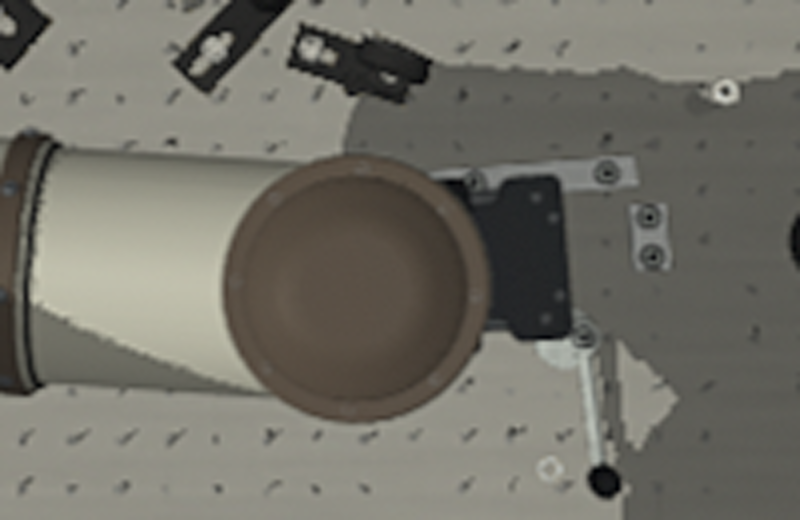

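The arm hides the plate, but the lever knob at (603,480) and the stop at (650,237) are unchanged. I'll keep pushing.

>>> {"fn": "arm_command", "kwargs": {"motion": [[0, 0, -7, 0, 0, 0, 0], [0, 0, -7, 0, 0, 0, 0], [0, 0, -6, 0, 0, 0, 0], [0, 0, -4, 0, 0, 0, 0], [0, 0, -3, 0, 0, 0, 0], [0, 0, -2, 0, 0, 0, 0], [0, 0, -2, 0, 0, 0, 0]]}}

```text
time_s: 14.2
tcp_pos: [0.4954, -0.2232, 0.0134]
ee_rot: [[-0.998, -0.07, 0.001], [-0.07, 0.998, 0.001], [-0.001, 0.001, -1.0]]
wrist_force: [-0.7, 6.1, 4.6]
gripper_width: 0.001
gripper_force: 2.9
```

>>> {"fn": "arm_command", "kwargs": {"motion": [[0, 0, -2, 0, 0, 0, 0], [0, 0, -2, 0, 0, 0, 0], [0, 0, -2, 0, 0, 0, 0]]}}

```text
time_s: 14.5
tcp_pos: [0.4957, -0.2291, 0.0134]
ee_rot: [[-0.998, -0.07, 0.001], [-0.07, 0.998, 0.001], [-0.001, 0.001, -1.0]]
wrist_force: [-0.9, 5.9, 3.5]
gripper_width: 0.008
gripper_force: 2.9
```

Run:
```python
from h import *
tool((-2,62,14))
```

```text
t 14.5 nest mm [-5.5 59.4] 13.4 f [-0.44564041  5.96380868] j6 -78.0
rotvec [ 0.001  0.001 -0.003]
shift [-3.5  2.6 -0.6]
```

Still sliding at 6 N, so it has not reached the stop yet.

>>> {"fn": "arm_command", "kwargs": {"motion": [[0, 0, -1.5, 0, 0, 0, 0], [0, 0, -1.5, 0, 0, 0, 0], [0, 0, -1, 0, 0, 0, 0], [0, 0, 0, 0, 0, 0, 0]]}}

```text
time_s: 14.9
tcp_pos: [0.496, -0.2332, 0.0134]
ee_rot: [[-0.998, -0.07, 0.001], [-0.07, 0.998, 0.001], [-0.001, 0.001, -1.0]]
wrist_force: [-0.7, 4.0, 3.6]
gripper_width: 0.005
gripper_force: 2.4
```

>>> {"fn": "arm_command", "kwargs": {"motion": [[0, 0, -1, 0, 0, 0, 0], [0, 0, -1, 0, 0, 0, 0], [0, 0, -1, 0, 0, 0, 0], [0, 0, 0, 0, 0, 0, 0]]}}

```text
time_s: 15.3
tcp_pos: [0.496, -0.2338, 0.0134]
ee_rot: [[-0.998, -0.07, 0.0], [-0.07, 0.998, 0.004], [-0.001, 0.004, -1.0]]
wrist_force: [-0.6, 17.2, 8.1]
gripper_width: 0.002
gripper_force: 8.4
```

>>> {"fn": "arm_command", "kwargs": {"motion": [[0, 0, 12, 0, 0, 0, 0], [0, 0, 25, -12, 0, 0, 0], [0, 30, 0, 0, 0, 0, 0], [0, 40, 0, 0, 0, 0, 0], [0, 35, 0, 0, 0, 0, 0], [0, 10, 0, 0, 0, 0, 0]]}}

```text
time_s: 15.9
tcp_pos: [0.3742, -0.2074, 0.0246]
ee_rot: [[-0.998, -0.068, -0.003], [-0.068, 0.998, 0.002], [0.003, 0.002, -1.0]]
wrist_force: [-0.6, -0.3, -1.3]
gripper_width: 0.009
gripper_force: 0.0
```

Run:
```python
from h import *
tool((-65,25,14))
T=capture('top');S=capture('side')
a=cv2.resize(T[195:285,290:390,::-1],(500,450),interpolation=2);b=cv2.resize(S[145:245,260:330,::-1],(300,450),interpolation=2)
cv2.imwrite('pics/c5.png',np.hstack([a,b]))
for th in(95,110,125,140,165):
  for r in rects(T,.012,th):
    if 290<r[3][0]<350 and 215<r[3][1]<270: print(th,r,(N@(np.array(r[0])-O)*1e3).round(1))
```

```text
t 15.9 nest mm [-125.2   89.9] 24.6 f [-0.64293362 -0.21484615] j6 -79.0
rotvec [ 0.002 -0.003 -0.005]
shift [-60.6 -64.7  10.3]
95 ([0.4585, -0.2978], [0.0271, 0.0304], 0.9447, [330.3999938964844, 263.5]) [-47.7  -6.3]
140 ([0.5072, -0.2796], [0.0413, 0.0761], 0.0735, [321.1000061035156, 239.39999389648438]) [2.2 8.3]
140 ([0.533, -0.2181], [0.0186, 0.0668], 0.0635, [290.79998779296875, 226.89999389648438]) [32.4 67.7]
140 ([0.5388, -0.2959], [0.0175, 0.0801], 0.0696, [329.1000061035156, 223.8000030517578]) [ 32.5 -10.3]
165 ([0.5076, -0.2795], [0.0393, 0.0741], 0.0751, [321.1000061035156, 239.3000030517578]) [2.6 8.3]
165 ([0.5331, -0.2191], [0.0165, 0.0628], 0.0689, [291.20001220703125, 226.8000030517578]) [32.5 66.7]
165 ([0.5382, -0.2892], [0.0158, 0.0637], 0.0718, [325.79998779296875, 224.1999969482422]) [32.4 -3.6]
```

View pics/c5.png

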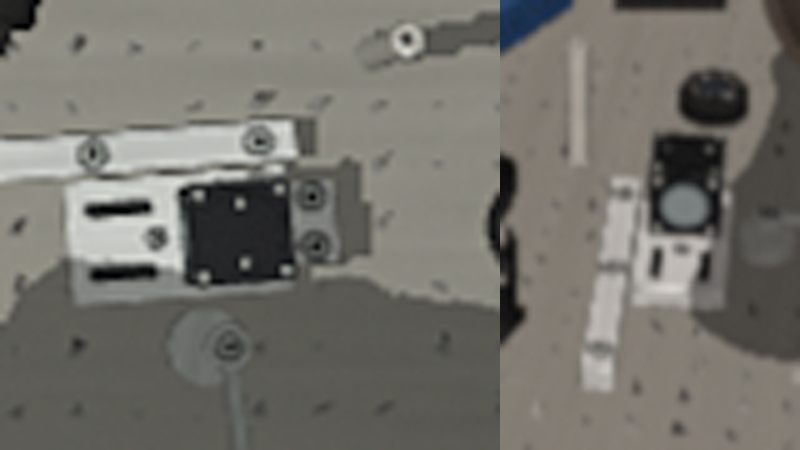

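The plate stands in the corner: its cube end is against the stop at about (295,225) and its long side is all but flush with the fence. A light seating push toward the fence comes next.

>>> {"fn": "arm_command", "kwargs": {"motion": [[0, 0, -30, 0, 0, 0, 0], [0, 0, -29, 0, 0, 0, -0.004], [0, -30, 0, 5, 0, 0, 0], [0, -30, 0, 5, 0, 0, 0], [0, -12, 0, 0, 0, 0, 0], [0, -8, 0, 0, 0, 0, 0], [0, -5, 0, 0, 0, 0, 0], [0, -2, 0, 0, 0, 0, 0]]}}

```text
time_s: 16.8
tcp_pos: [0.4666, -0.2592, 0.0146]
ee_rot: [[-0.997, -0.073, -0.006], [-0.073, 0.997, 0.003], [0.006, 0.003, -1.0]]
wrist_force: [-6.7, -0.2, 3.9]
gripper_width: 0.003
gripper_force: 3.5
```

>>> {"fn": "arm_command", "kwargs": {"motion": [[0, -2, 0, 0, 0, 0, 0], [0, -2, 0, 0, 0, 0, 0], [0, 0, 0, 0, 0, 0, 0]]}}

```text
time_s: 17.1
tcp_pos: [0.4669, -0.259, 0.0146]
ee_rot: [[-0.997, -0.072, -0.012], [-0.072, 0.997, 0.004], [0.012, 0.005, -1.0]]
wrist_force: [-10.8, -2.2, 7.1]
gripper_width: 0.004
gripper_force: 5.5
```

Run:
```python
from h import *
tool((-80,30,14))
```

```text
t 17.1 nest mm [-36.5  31.7] 14.6 f [-10.92142818  -1.45353912] j6 -74.0
rotvec [ 0.005 -0.012 -0.001]
shift [43.5 -1.7  1.1]
```

>>> {"fn": "arm_command", "kwargs": {"motion": [[0, 15, 0, 0, 0, 0, 0], [0, 30, 0, -10, 0, 0, 0], [0, 0, 0, -35, 0, 0, -0.14], [0, 0, 0, -35, 0, 0, -0.14], [0, 0, 0, 0, 0, 0, -0.14], [0, 0, 0, 0, 0, 0, -0.14], [0, 0, 0, 0, 0, 0, -0.14], [0, 0, 0, 0, 0, 0, -0.14]]}}

```text
time_s: 17.9
tcp_pos: [0.4289, -0.2629, 0.0956]
ee_rot: [[-0.606, -0.795, 0.003], [-0.795, 0.606, 0.001], [-0.002, -0.002, -1.0]]
wrist_force: [0.2, 0.3, 0.1]
gripper_width: 0.008
gripper_force: 0.0
```

>>> {"fn": "arm_command", "kwargs": {"motion": [[0, 0, 0, 0, 0, 0, -0.14], [0, 0, 0, 0, 0, 0, -0.14], [0, 0, 0, 0, 0, 0, -0.14], [0, 0, 0, 0, 0, 0, -0.14], [0, 0, 0, 0, 0, 0, -0.14], [0, 0, 0, 0, 0, 0, 0]]}}

```text
time_s: 18.5
tcp_pos: [0.4289, -0.2629, 0.0954]
ee_rot: [[0.043, -0.999, 0.002], [-0.999, -0.043, 0.001], [-0.0, -0.002, -1.0]]
wrist_force: [0.1, 0.7, -0.3]
gripper_width: 0.007
gripper_force: 0.0
```

Run:
```python
from h import *
tool((-118,-47,92),np.pi/2)
```

```text
t 18.5 nest mm [-74.7  30.6] 95.4 f [0.19649552 0.69383191] j6 16.0
rotvec [-0.003  0.    -0.03 ]
shift [78.9 41.   3.3]
```

>>> {"fn": "arm_command", "kwargs": {"motion": [[0, 40, 20, 0, 0, 0, -0.03], [0, 40, 20, 0, 0, 0, 0], [0, 0, 0, 0, 0, 0, 0], [0, 0, 0, 30, 0, 0, 0], [0, 0, 0, 30, 0, 0, 0], [0, 0, 0, 0, 0, 0, 0]]}}

```text
time_s: 19.1
tcp_pos: [0.3909, -0.3435, 0.0319]
ee_rot: [[0.07, -0.998, -0.006], [-0.998, -0.07, 0.005], [-0.005, 0.005, -1.0]]
wrist_force: [-0.9, -0.1, -1.0]
gripper_width: 0.008
gripper_force: 0.0
```

Run:
```python
from h import *
tool((-118,-35,32),np.pi/2)
im=capture('top');cv2.imwrite('pics/top6.png',cv2.resize(im[195:325,280:410,::-1],(590,590),interpolation=2))
```

```text
t 19.1 nest mm [-118.5  -46.9] 31.9 f [-0.86555763 -0.05077845] j6 28.0
rotvec [ 0.005  0.005 -0.003]
shift [-11.9  -0.4  -0.1]
```

View pics/top6.png

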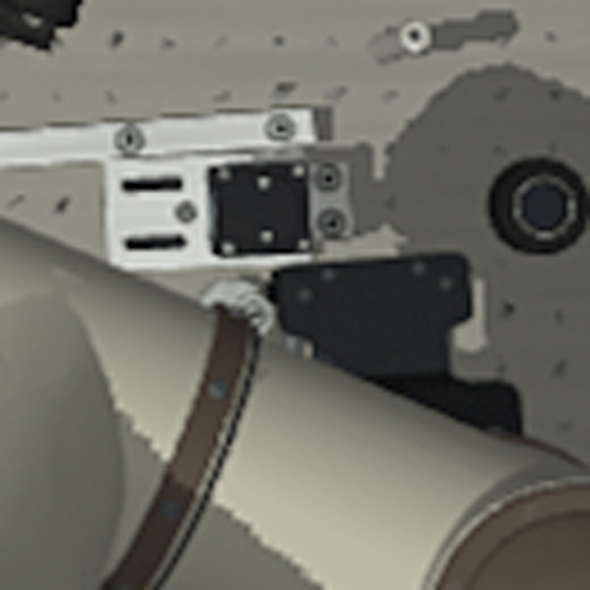

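The plate still sits flush in the corner (crop corners from (108,165) to (310,250)), and the gripper is down behind the knob. Now I push the lever round, following its arc.

>>> {"fn": "arm_command", "kwargs": {"motion": [[0, -6, 0, 0, 0, 0, 0], [0, -6, 0, 0, 0, 0, 0], [0, -7.1, 1.6, 0, 0, 0, 0.1], [0, -7.1, 1.6, 0, 0, 0, 0.1], [0, -7.1, 1.6, 0, 0, 0, 0.1], [0, -7.1, 1.6, 0, 0, 0, 0.1], [0, -7.1, 1.6, 0, 0, 0, 0.1], [0, -7.1, 1.6, 0, 0, 0, 0.1]]}}

```text
time_s: 19.95
tcp_pos: [0.3911, -0.2894, 0.0364]
ee_rot: [[-0.506, -0.862, 0.003], [-0.862, 0.506, 0.0], [-0.002, -0.002, -1.0]]
wrist_force: [-0.8, -0.2, 0.3]
gripper_width: 0.007
gripper_force: 0.6
```

```bash
cat >> h.py <<'E'
def lev(q):
    r=np.deg2rad(200)-q;u=np.array([np.cos(r),np.sin(r)])
    g=np.array([-48.5,-15])+70*u+20*np.array([-u[1],u[0]])
    tool((*g,32),r-np.pi/2)
E
python3 - <<'E'
from h import *
lev(.95)
E
```

```text
t 19.95 nest mm [-114.3    6.9] 36.4 f [-0.85740935 -0.15818543] j6 -13.0
rotvec [-0.002  0.002 -0.003]
shift [0.9 3.3 4.4]
```

>>> {"fn": "arm_command", "kwargs": {"motion": [[0, -7.1, 2, 2, 0, 0, 0.1], [0, -7.1, 2, 2, 0, 0, 0.1], [0, -7.1, 2, 0, 0, 0, 0.1], [0, -7.1, 1.7, 0, 0, 0, 0.1], [0, -7.1, 1.7, 0, 0, 0, 0.1], [0, -7.1, 1.7, 0, 0, 0, 0.1], [0, -7.1, 1.7, 0, 0, 0, 0.1]]}}

```text
time_s: 20.65
tcp_pos: [0.4171, -0.2474, 0.0322]
ee_rot: [[-0.943, -0.333, -0.0], [-0.333, 0.943, 0.001], [0.0, 0.001, -1.0]]
wrist_force: [-4.2, -2.6, 0.5]
gripper_width: 0.007
gripper_force: 2.0
```

Run:
```python
from h import *
lev(1.65)
```

```text
t 20.65 nest mm [-85.3  47. ] 32.2 f [-4.42113271 -2.30051207] j6 -59.0
rotvec [ 0.001 -0.    -0.003]
shift [1.  0.5 0.2]
```

>>> {"fn": "arm_command", "kwargs": {"motion": [[0, -7.1, 1.7, 0, 0, 0, 0.1], [0, -7.1, 1.7, 0, 0, 0, 0.1], [0, -5, 1.2, 0, 0, 0, 0.07], [0, -2, 0, 0, 0, 0, 0], [0, 0, 0, 0, 0, 0, 0]]}}

```text
time_s: 21.15
tcp_pos: [0.4352, -0.2377, 0.0318]
ee_rot: [[-0.997, -0.073, -0.003], [-0.073, 0.997, 0.002], [0.003, 0.002, -1.0]]
wrist_force: [-5.3, 1.3, 2.6]
gripper_width: 0.007
gripper_force: 2.4
```

Run:
```python
from h import *
lev(1.92)
```

```text
t 21.15 nest mm [-66.5  55.3] 31.8 f [-5.2234257   1.64304459] j6 -76.0
rotvec [ 0.002 -0.003  0.001]
shift [ 1.9 -0.3 -0.2]
```

>>> {"fn": "arm_command", "kwargs": {"motion": [[0, -2, 0, 0, 0, 0, 0], [0, -2, 0, 0, 0, 0, 0], [0, 0, 0, 0, 0, 0, 0]]}}

```text
time_s: 21.45
tcp_pos: [0.4356, -0.2374, 0.0315]
ee_rot: [[-0.997, -0.073, -0.01], [-0.073, 0.997, 0.003], [0.01, 0.004, -1.0]]
wrist_force: [-11.5, -0.1, 9.7]
gripper_width: 0.003
gripper_force: 6.0
```

>>> {"fn": "arm_command", "kwargs": {"motion": [[0, -2, 0, 0, 0, 0, 0], [0, -1, 0, 0, 0, 0, 0], [0, 0, 0, 0, 0, 0, 0]]}}

```text
time_s: 21.75
tcp_pos: [0.4358, -0.2373, 0.0314]
ee_rot: [[-0.997, -0.072, -0.016], [-0.072, 0.997, 0.004], [0.016, 0.005, -1.0]]
wrist_force: [-16.1, -1.4, 13.1]
gripper_width: 0.004
gripper_force: 8.4
```

At the end stop: the force climbs while the tool stays put. I'll withdraw and look.

>>> {"fn": "arm_command", "kwargs": {"motion": [[0, 12, 0, 0, 0, 0, 0], [0, 25, 0, -10, 0, 0, 0], [0, 20, 0, -40, 0, 0, 0], [0, 0, 40, -30, 0, 0, 0], [0, 0, 45, 0, 0, 0, 0], [0, 0, 45, 0, 0, 0, 0], [0, 0, 0, 0, 0, 0, 0]]}}

```text
time_s: 22.45
tcp_pos: [0.3792, -0.1087, 0.1128]
ee_rot: [[-0.997, -0.081, 0.008], [-0.081, 0.997, 0.002], [-0.008, 0.002, -1.0]]
wrist_force: [0.6, -0.1, 0.2]
gripper_width: 0.006
gripper_force: 0.0
```

Run:
```python
from h import *
tool()
T=capture('top');S=capture('side')
a=cv2.resize(T[195:285,280:390,::-1],(500,409),interpolation=2);b=cv2.resize(S[145:235,260:330,::-1],(300,409),interpolation=2)
cv2.imwrite('pics/c7.png',np.hstack([a,b]))
```

```text
t 22.45 nest mm [-113.  188.] 112.8 f [ 0.60514131 -0.16229661] j6 -93.0
rotvec [0.002 0.008 0.009]
```

View pics/c7.png

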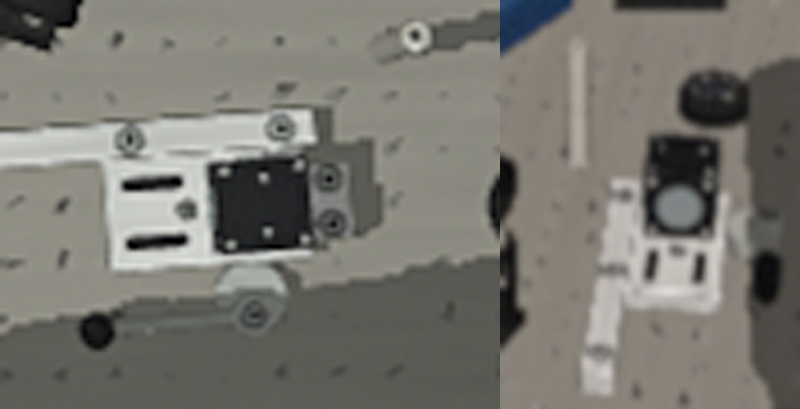

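The lever now points along the fence (knob at (97,331), screw at (254,315)), the cam bears on the plate, and the plate is flush with both fence and stop. The bystanders in view (post and meter head) have not moved, so I'm handing in.

```bash
python3 -c "
from station import *
print(finish_job())"
```

```text
the job is handed in; nothing more can be done
None
```

I pushed the larger beamsplitter into the corner, flush with the fence and against the stop, then turned the cam lever to its end stop to clamp it. The job is handed in at about 22 s. The system gave no verdict, and I judged the seating and clamp from pictures and push forces, with no reading of clamp force or lever angle.

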